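# Square up a frame corner with a set square from the tool chest

### The job

Pull the top drawer of the tool chest right out to its stop and take out the aluminium set square. With the square lying flat on the bench, press its heel into the inside corner of the lap-jointed frame until both its outer edges bear flush on the rail and on the post, so that the post, which leans in, is brought true to the rail. Finish still gripping the square and pressing it against both timbers, and leave the mallet, the plane and the chisel where they are.

Things in the scene. Friction and masses are not known exactly. Their poses are not given: they have to be found in the camera images.
- top_drawer (a joint): Top drawer of a low dark wooden two-drawer tool chest (245 deep x 230 wide x 135 mm high) on the bench. 0 = shut, as it starts; grows in metres as it is pulled out of the chest's front; its stop is at 0.165. Slides with 1 to 2 N of friction, stays where left. Inside 188 mm wide, 200 mm long, walls 42 mm high, floor 6 mm thick.
- top_drawer_handle (a point): Middle of the top drawer's bar handle: a level round steel bar about 115 mm long, 11 mm thick, 35 mm in front of the drawer front, 99 mm above the bench, 36 mm below the chest's top. Moves with the drawer. x points into the chest (the drawer comes out along -x), y along the bar, z up. The lower drawer's handle is 56 mm below it.
- square: Joiner's aluminium set square, 0.2 to 0.4 kg: flat triangular frame 15 mm thick, two limbs 120 x 20 mm and a diagonal brace. Lies flat in the top drawer, all clear of the chest once that is at its stop. Origin: underside of the heel (outer right-angled corner); the limbs' outer edges run from it along +x and +y, z up.
- square_brace (a point): Middle of the square's brace, a straight bar 16 mm wide, 15 mm thick, joining the limbs' far ends at 45 degrees: 58 mm along x and 58 mm along y from the heel, 7.5 mm above the underside. Axes as square. The opening between brace and heel is 45 mm deep, so fingers fit either side of the brace, closing along the line from heel to brace.
- rail: Fixed softwood rail, 63 wide x 38 mm high, flat on the bench, held by a holdfast 120 mm high. Origin: bench level, inside corner of the frame. +x runs along the rail's inner face away from the post (205 mm), +y points off that face into the open corner, z up. The square is home when its origin and axes coincide with these. A turning post drags the square off the rail a little.
- post: Loose softwood post, 63 x 38 mm, flat on the bench, half-lapped on the rail's end by one screw; swings stiffly (0.6 N m) and stays where left. Origin: bench level under the screw, at x = y = -31.5 mm of the rail. +y runs along the post (281 mm), its inner face is at x = +31.5 mm. It starts turned 0.05 to 0.10 rad inwards (clockwise from above); true when parallel to the rail's axes.
- mallet: Bystander: joiner's wooden mallet lying flat, 270 mm long, head 110 x 70 x 60 mm at its +x end; origin on the bench under its middle. Not to be moved.
- plane: Bystander: small steel hand plane with wooden knobs, 160 x 50 x 67 mm; origin under its middle. Not to be moved.
- chisel: Bystander: bench chisel lying flat, 255 mm long, 25 mm high, blade towards its +x; origin on the bench under the ferrule. Not to be moved.

How it is judged (in metres and radians):
On the way, in this order (a step that is already met when the one before it is completed fails the run):
1. the top drawer is out at its stop (value of joint top_drawer above 0.158 m), for 0.2 s.
2. the square is lifted out of the drawer (height (world z) of square above 0.11 m and contact force between the fingers and square above 1 N), for 0.1 s.
At the end, for the whole second after the job is handed in: The gripped square rests flat on the bench, underside within 8 mm, heel within 4 mm of the inside corner, outer edges within 1 degree of rail and post, pressing on each with over 0.5 N; the post is within 1 degree of square to the rail; the fingers bear on the square with over 2 N (contact force between square and rail above 0.5 N and contact force between square and post above 0.5 N and contact force between the fingers and square above 2 N and horizontal distance between square and rail below 0.004 m and x of square_brace in the frame of rail above 0.05 m and y of square_brace in the frame of rail above 0.05 m and angle between the x axis of square and the x axis of rail, either way round below 0.0175 rad and angle between the y axis of post and the y axis of rail, either way round below 0.0175 rad and angle between the y axis of square and the y axis of post, either way round below 0.0175 rad and angle between square's own z axis and vertical below 0.05 rad and height (world z) of square below 0.008 m and linear speed of square below 0.01 m/s); the arm keeps its last pose, push and grip.
It fails at once if the mallet is moved (distance of mallet from where it was at the start of the episode above 0.03 m).
It fails at once if the plane is moved (distance of plane from where it was at the start of the episode above 0.03 m).
It fails at once if the chisel is moved (distance of chisel from where it was at the start of the episode above 0.03 m).
It also fails if it takes over 72 s, if anything falls off the work surface, if the arm or the gripper's body presses on something with over 40 N, if the wrist force passes 120 N, or if a joint passes its speed limit or range.

### The arm

A 6-joint arm with a two-finger parallel gripper is mounted at the origin on the work surface. World frame = base frame: x ahead of the robot, y to its left, z up, the work surface at z = 0. Lengths are in m, angles in degrees, forces in N, time in s.
With the tool pointing down it reaches from about 0.325 to 0.775 m from the base axis. Payload 9.3 kg.
Tool frame: the origin (TCP) lies at the very end of the fingers, on their centre line; the grasp point (between the pads) lies 19 mm behind it; z points along the fingers, y is the direction in which the jaws open and shut (so a half turn about z gives the same grasp; the last joint's range is limited). The gripper opens to 85 mm and grips with 20 to 120 N. Pads are 22 mm wide; open, the fingers measure 114 mm over their backs; the gripper's body (76 mm by 85 mm) begins 54 mm behind the grasp point. The pads swing forward as they close: fully open they stand 13 mm farther back than shut.
Start: joints at [-71.941, 14.817, 1.232, 76.415, 0, 81.257], TCP at [0.248, -0.491, 0.231] pointing down, gripper open.
Joint ranges: [-174.27, 174.27], [-52.1, 104.24], [-59.71, 78.15], [-110.17, 111.67], [-87.03, 83.33], [-180, 180]. Speed limits (degrees/s): [127.2, 127.2, 159.86, 180, 180, 180].

### API

Orientations are given as [roll, pitch, yaw] about the fixed x, y, z axes, in that order (R = Rz(yaw) Ry(pitch) Rx(roll)).
In Python, from workcell import arm gives the robot as it stands.
- The arm moves only by the tool drive_tool, never from a script. Its argument "series" is one flat list of numbers, 4 for each row, row after row: the shift along the tool's x, y, z in mm, then the turn about the tool's z in degrees. A call has 1 to 5 rows; each row shifts and turns the commanded pose from where the row before left it, along the tool's axes as they then stand; what a row does not reach is not made up. A row lasts 1/8 s, in which the tool goes at most 62.5 mm and 10.7 degrees, less where a joint would pass 70% of its speed; a pose out of reach is approached as far as the arm can. A call with a gripper value outside its range is refused whole. "fingers" is the opening, from 0 (shut) to 1 (fully open), set as the call begins (left out, the last holds). The fingers move at their own pace and stop on an object; "force" is the grip in N (left out, the last holds). Time passes only in rows, so rows that do not move let the fingers close. It gives the time, the measured TCP pose, the force and the opening at its end, in the units of the state.
- arm.get_obs(): the state, without advancing time (a new reading comes with each control period).
- arm.grab_frame(name): name is "side" or "top"; returns (picture, depth): 400x640x3 uint8, red, green, blue; 400x640 float32, m along the optical axis (not along the pixel's ray), 0 where there is no reading.
- arm.camera_model(name): a dict with "fx", "fy", "cx", "cy" (pixels), "xyz" and "orientation" of the camera in the world. Camera axes: x right, y up, looking along -z (the intrinsics and any distortion apply to the point x, -y, -z); pixel columns grow to the right and rows downward; lengths in m; the calibration is good to about 2 mm. A picture is of the moment at which its call begins. camera_model takes no time and is no camera call.
- arm.sign_off(): hands the job in, once; it reports no verdict.
Trained networks look in the newest picture that a camera, given by its name, has taken for a name from the list of things; names that differ only in an ending like _2 or _b are one class to them, and where a whole thing is asked for, a point or a joint stands for the part that bears it (a point fixed in the world has none). Each returns a list of dicts, best first, with "confidence" (0 to 1); they miss things now and then, are a little off and sometimes report something else, mostly with a low value. They report only what shows in the picture. A call takes as long as a camera call.
- arm.find_in(camera, query): "extent" ([left, top, right, bottom] in pixels, round what is visible of it).
The state is a dict: "t": time; "q": joint angles; "dq": joint speeds; "tau": joint torques, N m; "tool_pos": TCP position; "ee_rot": TCP orientation; "ft_force": force on the tool from outside, world axes, zero at the start; "torque": the same for the moment, N m; "finger_gap": opening from 0.0 (shut) to 1.0 (fully open).
Only numpy, scipy, OpenCV 4.12 (cv2) and the standard library are available. Lean on these libraries where they do the work, as an engineer would, in place of code of your own. Each camera call takes 0.05 s, during which the arm holds its last target.

## Working session

There is one attempt and no reset: what is moved stays moved. The work goes in short steps, Python scripts to look and compute and a tool call to move; the robot and the scene stay as the last step left them, time stands still between calls to the robot, and variables do not carry over. Pictures are saved under pics/ and viewed, and the job is handed in when it is done.

Besides the shell and the picture viewer there is one more tool, called after "Request:" by a JSON object that holds its "method" and its "body". drive_tool: Moves the arm, as the interface text tells. Its arguments: {"type":"object","properties":{"series":{"type":"array","items":{"type":"number"}},"fingers":{"type":"number"},"force":{"type":"number"}},"required":["series"]}

```bash
ls; mkdir -p pics
cat > h.py <<'E'
import numpy as np, cv2
from scipy.spatial.transform import Rotation as R
from workcell import arm
def cam(n):
    m=arm.camera_model(n)
    return m
def grab(n,f=None):
    p,d=arm.grab_frame(n)
    if f: cv2.imwrite('pics/'+f,cv2.cvtColor(p,cv2.COLOR_RGB2BGR))
    return p,d
E
python3 - <<'E'
from h import *
for n in('side','top'):
    p,d=grab(n,n+'0.png'); m=cam(n); print(n,m); np.save(n+'0.npy',d)
o=arm.get_obs(); print(o)
for n in('side','top'):
  for q in ('top_drawer_handle','square','rail','post','mallet','plane','chisel','top_drawer'):
    print(n,q,[(x['extent'],round(x['confidence'],2)) for x in arm.find_in(n,q)][:3])
E
```

```text
pics
side {'fx': 401.665263862396, 'fy': 401.665263862396, 'cx': 326.42632902383633, 'cy': 199.21456027318138, 'xyz': array([ 0.47542809, -0.8850129 ,  0.73641305]), 'orientation': array([ 49.96973716,   1.2555135 , -11.14820538])}
top {'fx': 470.19921366362485, 'fy': 470.19921366362485, 'cx': 319.44048080417105, 'cy': 205.7700299578021, 'xyz': array([ 0.46771518, -0.14365553,  1.35952948]), 'orientation': array([  6.50708709,   0.27054328, -89.35624676])}
{'t': 0.1, 'q': array([-7.19410460e+01,  1.48466952e+01,  1.19239301e+00,  7.64154284e+01,
       -9.65698539e-04,  8.12576599e+01]), 'dq': array([ 0.00685243, -0.1691087 ,  0.17117652, -0.06779129,  0.02475285,
       -0.04764139]), 'tau': array([ 5.38542430e-03, -5.56694055e+01,  3.45069265e+01,  1.16389562e-02,
       -1.67194999e-04,  4.39434046e-06]), 'tool_pos': array([ 0.24791023, -0.49066101,  0.23072282]), 'ee_rot': array([-1.79930933e+02, -9.64395854e-03,  2.68012889e+01]), 'ft_force': array([-0.36367075,  0.10903191, -1.03666424]), 'torque': array([ 0.02335907, -0.04955124,  0.0440281 ]), 'finger_gap': 0.9974372903228403}
side top_drawer_handle [([282.3, 107.3, 316.3, 156.0], 0.85)]
side square []
side rail [([304.6, 191.6, 368.4, 277.6], 0.8)]
side post [([226.9, 238.4, 370.0, 305.2], 0.84)]
side mallet [([230.0, 330.8, 381.5, 400.0], 0.83)]
side plane [([340.0, 164.6, 399.4, 199.5], 0.62)]
side chisel [([216.6, 195.5, 301.5, 212.6], 0.88)]
side top_drawer [([283.6, 110.8, 319.3, 149.8], 0.72)]
top top_drawer_handle [([140.2, 196.8, 230.2, 230.8], 0.7)]
top square []
top rail [([281.7, 192.3, 354.3, 227.7], 0.91)]
top post []
top mallet [([435.3, 204.4, 482.9, 299.9], 0.56)]
top plane [([258.7, 130.9, 286.3, 182.3], 0.79)]
top chisel [([263.7, 222.8, 285.7, 307.8], 0.8)]
top top_drawer [([138.8, 197.4, 225.0, 230.2], 0.66)]
```

View pics/side0.png

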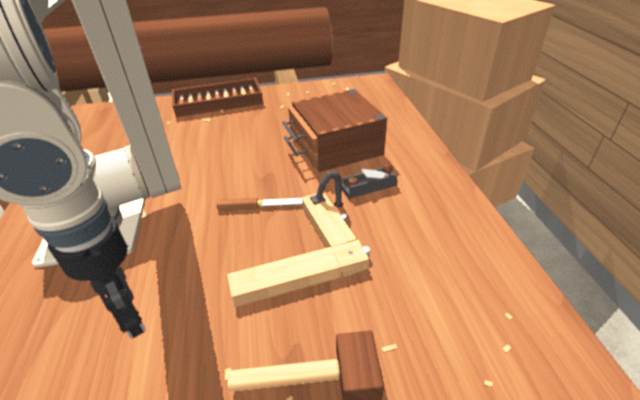

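View pics/top0.png

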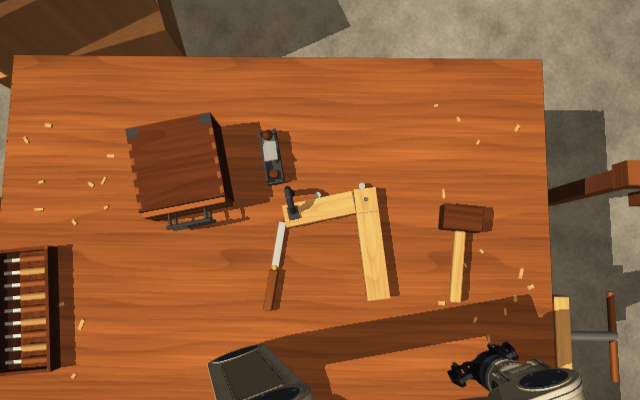

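```bash
cat >> h.py <<'E'
def cloud(n,d):
    m=cam(n); v,u=np.mgrid[0:400,0:640].astype(float)
    x=(u-m['cx'])/m['fx']*d; y=-(v-m['cy'])/m['fy']*d
    P=np.stack([x,y,-d],-1)
    Rm=R.from_euler('xyz',m['orientation'],degrees=True).as_matrix()
    return P@Rm.T+np.array(m['xyz'])
def proj(n,P):
    m=cam(n);Rm=R.from_euler('xyz',m['orientation'],degrees=True).as_matrix()
    c=(np.atleast_2d(P)-m['xyz'])@Rm
    return np.stack([m['cx']+m['fx']*c[:,0]/-c[:,2], m['cy']+m['fy']*c[:,1]/c[:,2]],-1)
E
python3 - <<'E'
from h import *
d=np.load('top0.npy'); W=cloud('top',d)
ok=d>0
for (u,v) in [(100,350),(420,100),(300,350),(250,250)]: print(u,v,W[v,u])
# chest top
def box(mask):
    pts=W[mask][:,:2].astype(np.float32); 
    r=cv2.minAreaRect(pts*1000); b=cv2.boxPoints(r); return len(pts),r,b
Z=W[...,2]
def comp(lo,hi,u0,v0,u1,v1):
    m=np.zeros_like(ok);m[v0:v1,u0:u1]=True
    m&=ok&(Z>lo)&(Z<hi); m=cv2.morphologyEx(m.astype(np.uint8),cv2.MORPH_OPEN,np.ones((3,3)))
    n,l,s,c=cv2.connectedComponentsWithStats(m); i=1+np.argmax(s[1:,4]); return l==i
for nm,a in dict(chest=(.125,.145,100,90,240,220),rail=(.030,.046,280,180,358,235),post=(.030,.046,356,180,400,305),frame=(.03,.046,280,180,400,305),handle=(.085,.115,150,200,225,240),mallet=(.02,.08,425,195,500,305),plane=(.02,.08,250,120,290,190),chisel=(.008,.04,255,215,290,312)).items():
    m=comp(*a); n,r,b=box(m); print(nm,n,np.round(r[0]),np.round(r[1]),round(r[2],2),'z',np.median(Z[m]).round(4)); print(b.round(0).tolist())
E
```

```text
100 350 [0.20740938 0.47740539 0.00179851]
420 100 [ 0.94316224 -0.43173043  0.00103673]
300 350 [ 0.21350359 -0.08532106 -0.00208686]
250 250 [ 0.49233966  0.06340871 -0.00181276]
chest 7435 [723. 250.] [232. 232.] 12.0 z 0.1351
[[585.0, 340.0], [633.0, 113.0], [861.0, 161.0], [812.0, 388.0]]
rail 1450 [ 613. -142.] [ 66. 218.] 12.51 z 0.0382
[[558.0, -43.0], [605.0, -256.0], [669.0, -241.0], [622.0, -28.0]]
post 2496 [ 516. -282.] [313.  64.] 7.32 z 0.0378
[[357.0, -270.0], [365.0, -334.0], [676.0, -294.0], [668.0, -230.0]]
frame 3906 [ 504. -182.] [313. 265.] 7.32 z 0.038
[[331.0, -70.0], [365.0, -334.0], [676.0, -294.0], [642.0, -31.0]]
handle 226 [563. 217.] [ 40. 118.] 26.11 z 0.1029
[[519.0, 261.0], [571.0, 155.0], [607.0, 173.0], [555.0, 279.0]]
mallet 1998 [ 491. -523.] [112. 272.] 83.4 z 0.0522
[[349.0, -563.0], [619.0, -594.0], [632.0, -483.0], [362.0, -452.0]]
plane 777 [765.   6.] [157.  50.] 10.6 z 0.0434
[[683.0, 16.0], [692.0, -33.0], [846.0, -4.0], [837.0, 45.0]]
chisel 737 [458. -13.] [ 29. 269.] 80.0 z 0.0202
[[323.0, -4.0], [588.0, -51.0], [593.0, -22.0], [328.0, 25.0]]
```

Run:
```python
import cv2
a=cv2.imread('pics/top0.png')[100:310,120:500]
cv2.imwrite('pics/topz.png',cv2.resize(a,None,fx=2.1,fy=2.1,interpolation=cv2.INTER_CUBIC))
```

```text
(no output)
```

View pics/topz.png

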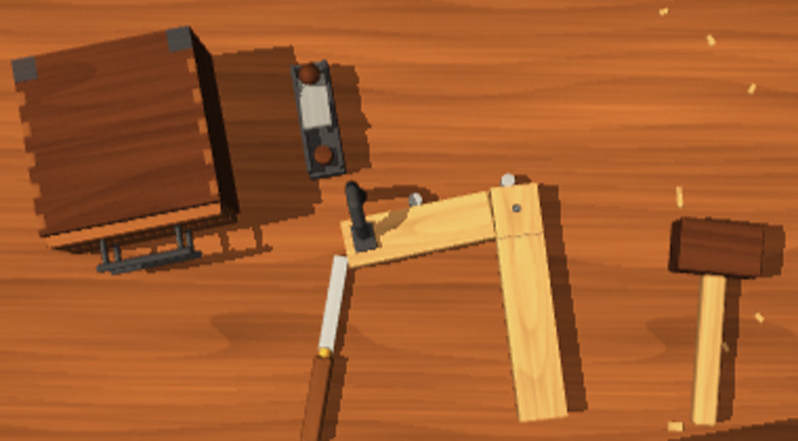

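```bash
cat >> h.py <<'E'
def ray(n,u,v,z):
    m=cam(n);Rm=R.from_euler('xyz',m['orientation'],degrees=True).as_matrix()
    u=np.asarray(u,float);v=np.asarray(v,float)
    r=np.stack([(u-m['cx'])/m['fx'],-(v-m['cy'])/m['fy'],-np.ones_like(u)],-1)@Rm.T
    c=np.array(m['xyz']); return c+r*((z-c[2])/r[...,2])[...,None]
E
python3 - <<'E'
from h import *
p=cv2.cvtColor(cv2.imread('pics/top0.png'),cv2.COLOR_BGR2RGB); d=np.load('top0.npy'); W=cloud('top',d); Z=W[...,2]
# handle bar
m=(Z>.088)&(Z<.118); sub=np.zeros_like(m); sub[215:236,155:226]=1; m&=sub
pts=W[m]; ex=np.array([np.cos(np.radians(12)),np.sin(np.radians(12))]); ey=np.array([-ex[1],ex[0]])
a=pts[:,:2]@ex;b=pts[:,:2]@ey
print(np.histogram(a*1000,20)); print('b',b.min(),b.max())
sel=a<a.min()+.016; print(np.median(a[sel]),np.ptp(a[sel]), (b[sel].min(),b[sel].max()), np.median(pts[sel,2]))
# wood mask, frame
fm=(Z>.027)&(Z<.046)
g=fm.astype(np.uint8)
# rail inner edge: for columns 300..352 lowest row ; post inner edge: for rows 245..290 leftmost col
us=np.arange(300,350); vs=[np.where(g[190:240,u])[0].max()+190.5 for u in us]
# subpixel by luminance gradient
gray=cv2.cvtColor(p,cv2.COLOR_RGB2HSV)[...,1].astype(float)
def line(us,vs,z=.038):
    P=ray('top',us,vs,z)[:,:2]
    for _ in range(4):
        l=cv2.fitLine(P.astype(np.float32),cv2.DIST_HUBER,0,1e-4,1e-4).ravel()
        e=(P-l[2:])@[-l[1],l[0]]; P=P[abs(e)<.003]
    return l[2:],l[:2],e.std(),len(P)
r=line(us,vs); print('rail in',r,np.degrees(np.arctan2(r[1][1],r[1][0])))
ur=[np.where(g[180:240,u])[0].min()+179.5 for u in range(315,352)]
rr=line(np.arange(315,352),ur); print('rail out',rr,np.degrees(np.arctan2(rr[1][1],rr[1][0])))
vv=np.arange(225,292); uu=[np.where(g[v,340:400])[0].min()+339.5 for v in vv]; q=line(uu,vv); print('post in',q,np.degrees(np.arctan2(q[1][1],q[1][0])))
uu=[np.where(g[v,340:410])[0].max()+340.5 for v in vv]; q2=line(uu,vv); print('post out',q2,np.degrees(np.arctan2(q2[1][1],q2[1][0])))
o=line(np.array(uu),vv)
# right edge over lap (end of post)
A=np.stack([r[1],-q[1]],1); t=np.linalg.solve(A,np.array(q[0])-r[0]); print('corner',r[0]+t[0]*r[1])
E
python3 - <<'E'
import cv2
a=cv2.imread('pics/top0.png')
cv2.imwrite('pics/z1.png',cv2.resize(a[175:310,270:410],None,fx=4.3,fy=4.3,interpolation=cv2.INTER_NEAREST))
E
```

```text
(array([36, 42, 37, 29, 35, 15,  4,  3,  6,  1,  2,  3,  3,  2,  3,  1,  3,
        2,  1, 16]), array([587.98250972, 590.05029123, 592.11807275, 594.18585426,
       596.25363577, 598.32141729, 600.3891988 , 602.45698032,
       604.52476183, 606.59254335, 608.66032486, 610.72810638,
       612.79588789, 614.86366941, 616.93145092, 618.99923244,
       621.06701395, 623.13479547, 625.20257698, 627.2703585 ,
       629.33814001]))
b 0.03167932273328978 0.18298361467034666
0.5935475444560173 0.015638923122397008 (np.float64(0.03167932273328978), np.float64(0.15505189512056605)) 0.10315252536578856
rail in (array([ 0.5812699 , -0.15043084], dtype=float32), array([ 0.2197338, -0.9755599], dtype=float32), np.float64(0.0008842657649560161), 50) -77.306595
rail out (array([ 0.6538155 , -0.18231265], dtype=float32), array([ 0.22242428, -0.97494996], dtype=float32), np.float64(0.0007806669110807681), 31) -77.14854
post in (array([ 0.47310448, -0.25502464], dtype=float32), array([0.99159217, 0.12940237], dtype=float32), np.float64(0.0008258874970318442), 67) 7.4350586
post out (array([ 0.47382742, -0.31945187], dtype=float32), array([0.99181867, 0.12765488], dtype=float32), np.float64(0.0007982299989937804), 67) 7.334097
corner [ 0.6010672  -0.23832557]
```

View pics/z1.png

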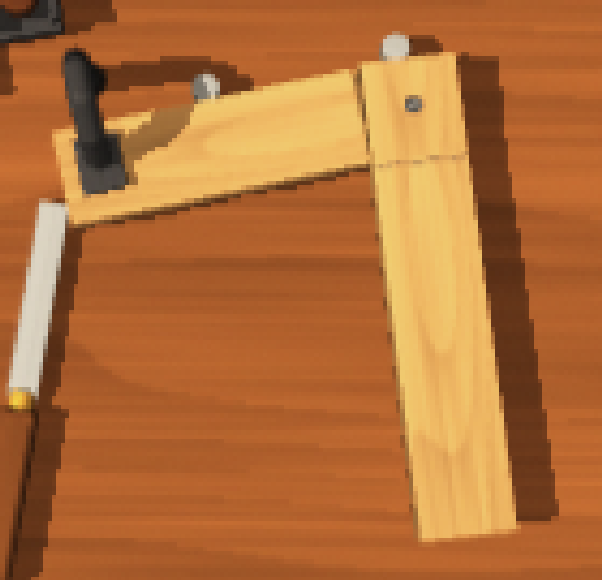

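```bash
cat >> h.py <<'E'
def plan(x,y,z,yaw,n,o=None,start=None,out=True):
    """rows for straight line in n rows; start=(pos,yaw) or current"""
    if start is None:
        o=arm.get_obs(); start=(np.array(o['tool_pos']),o['ee_rot'][2])
    p,w=np.array(start[0],float),start[1]
    t=np.array([x,y,z]); dw=(yaw-w+180)%360-180
    rows=[]
    for i in range(n):
        rem=(t-p)/(n-i); rw=(yaw-w+180)%360-180; rw=rw/(n-i)
        Rm=R.from_euler('xyz',[180,0,w],degrees=True)
        s=np.round(Rm.inv().apply(rem)*1000,1); a=round(-rw,1)
        rows.append([*map(float,s),float(a)])
        p=p+Rm.apply(s/1000); w=w-a
    for k in range(0,n,5):
        print('[',', '.join(str(v) for r in rows[k:k+5] for v in r),']')
    print('end',p.round(4),round(w,2))
    return p,w
E
python3 - <<'E'
from h import *
print(ray('top',366.0,199,.038))
s=plan(.561,.216,.2,102,16)
plan(.561,.216,.080,102,4,start=s)
E
```

```text
[ 0.63907945 -0.26736273  0.038     ]
[ 37.4, -30.6, 2.0, -4.7, 39.8, -27.4, 2.0, -4.7, 41.9, -24.1, 1.9, -4.7, 43.7, -20.6, 2.0, -4.7, 45.3, -16.9, 1.9, -4.7 ]
[ 46.5, -13.2, 2.0, -4.7, 47.4, -9.3, 1.9, -4.7, 48.0, -5.4, 2.0, -4.7, 48.3, -1.5, 1.9, -4.7, 48.2, 2.5, 2.0, -4.7 ]
[ 47.9, 6.5, 1.9, -4.7, 47.2, 10.3, 2.0, -4.7, 46.2, 14.2, 1.9, -4.7, 44.9, 17.9, 2.0, -4.7, 43.2, 21.6, 1.9, -4.7 ]
[ 41.4, 25.0, 2.0, -4.7 ]
end [0.561 0.216 0.2  ] 102.0
[ -0.0, -0.0, 30.0, 0.0, -0.0, -0.0, 30.0, 0.0, -0.0, -0.0, 30.0, 0.0, -0.0, -0.0, 30.0, 0.0 ]
end [0.561 0.216 0.08 ] 102.0
```

Request:
{"method": "drive_tool", "body": {"series": [37.4,-30.6,2.0,-4.7,39.8,-27.4,2.0,-4.7,41.9,-24.1,1.9,-4.7,43.7,-20.6,2.0,-4.7,45.3,-16.9,1.9,-4.7], "fingers": 0.33, "force": 60}}

```text
t: 1.52
tool_pos: [0.3463, -0.2686, 0.2216]
ee_rot: [180.0, -0.0, 50.4]
ft_force: [1.5, 0.2, -0.4]
finger_gap: 0.329
```

Request:
{"method": "drive_tool", "body": {"series": [46.5,-13.2,2.0,-4.7,47.4,-9.3,1.9,-4.7,48.0,-5.4,2.0,-4.7,48.3,-1.5,1.9,-4.7,48.2,2.5,2.0,-4.7]}}

```text
t: 2.15
tool_pos: [0.4441, -0.0476, 0.2119]
ee_rot: [180.0, 0.0, 74.0]
ft_force: [0.0, -1.2, 1.2]
finger_gap: 0.329
```

Request:
{"method": "drive_tool", "body": {"series": [47.9,6.5,1.9,-4.7,47.2,10.3,2.0,-4.7,46.2,14.2,1.9,-4.7,44.9,17.9,2.0,-4.7,43.2,21.6,1.9,-4.7]}}

```text
t: 2.78
tool_pos: [0.542, 0.1735, 0.202]
ee_rot: [180.0, 0.0, 97.5]
ft_force: [-0.3, -0.3, 0.6]
finger_gap: 0.331
```

Request:
{"method": "drive_tool", "body": {"series": [41.4,25.0,2.0,-4.7,0,0,0,0]}}

```text
t: 3.02
tool_pos: [0.5616, 0.2187, 0.1989]
ee_rot: [-179.9, -0.0, 102.2]
ft_force: [0.1, 0.3, -0.3]
finger_gap: 0.326
```

Request:
{"method": "drive_tool", "body": {"series": [0,-1,35,0,0,0,35,0,0,0,30,0,0,0,19,0,0,0,0,0]}}

```text
t: 3.65
tool_pos: [0.5595, 0.215, 0.0808]
ee_rot: [-180.0, 0.0, 101.9]
ft_force: [-0.2, -0.1, 0.5]
finger_gap: 0.332
```

Request:
{"method": "drive_tool", "body": {"series": [0,0,0,0,0,0,0,0,0,0,0,0,0,0,0,0], "fingers": 0}}

```text
t: 4.15
tool_pos: [0.5602, 0.2154, 0.0813]
ee_rot: [180.0, 0.1, 102.0]
ft_force: [-0.4, -6.2, 6.4]
finger_gap: 0.105
```

Request:
{"method": "drive_tool", "body": {"series": [0,-15,0,0,0,-25,0,0,0,-25,0,0,0,-25,0,0,0,-25,0,0]}}

```text
t: 4.78
tool_pos: [0.4477, 0.1914, 0.0813]
ee_rot: [179.9, 0.1, 102.0]
ft_force: [2.5, -4.9, 5.0]
finger_gap: 0.102
```

Request:
{"method": "drive_tool", "body": {"series": [0,-25,0,0,0,-15,0,0,0,-7,0,0,0,-4,0,0,0,0,0,0]}}

```text
t: 5.4
tool_pos: [0.3987, 0.181, 0.0813]
ee_rot: [179.9, 0.1, 102.0]
ft_force: [4.4, -5.1, 0.1]
finger_gap: 0.105
```

Run:
```python
from h import *
p,d=grab('top','top1.png'); np.save('top1.npy',d); print(arm.get_obs()['tool_pos'],arm.get_obs()['ft_force'],[ (x['extent'],x['confidence']) for x in arm.find_in('top','square')])
cv2.imwrite('pics/top1z.png',cv2.resize(cv2.cvtColor(p,cv2.COLOR_RGB2BGR)[100:330,120:400],None,fx=2.5,fy=2.5,interpolation=cv2.INTER_CUBIC))
```

```text
[0.39874181 0.18097404 0.08131049] [ 3.39928847 -5.34199516  0.72145837] [([168.2, 214.1, 213.2, 258.7], 0.72)]
```

View pics/top1z.png

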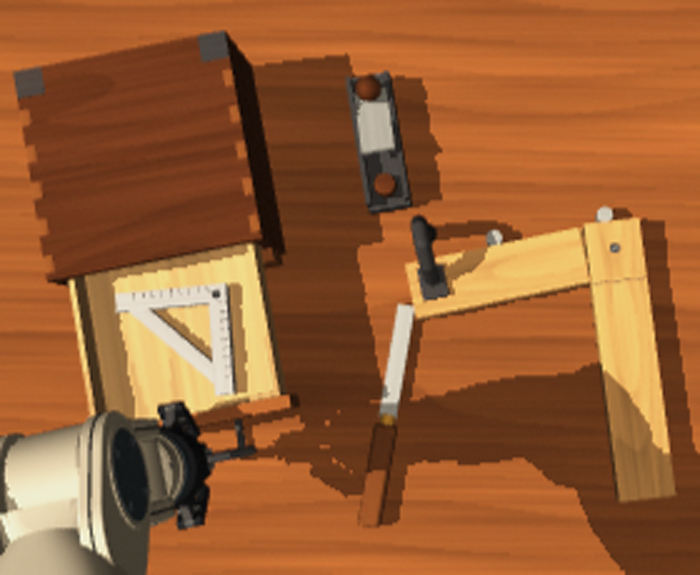

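Request:
{"method": "drive_tool", "body": {"series": [0,-3,0,0,0,0,0,0]}}

```text
t: 5.75
tool_pos: [0.3987, 0.181, 0.0814]
ee_rot: [179.6, 0.1, 102.0]
ft_force: [17.0, -2.1, -12.1]
finger_gap: 0.102
```

```bash
cat >> h.py <<'E'
def sqmask(p,ext,lo=150):
    hsv=cv2.cvtColor(p,cv2.COLOR_RGB2HSV); m=(hsv[...,1]<70)&(hsv[...,2]>lo)
    s=np.zeros_like(m); s[int(ext[1])-6:int(ext[3])+7,int(ext[0])-6:int(ext[2])+7]=1
    m=(m&s).astype(np.uint8)
    n,l,st,c=cv2.connectedComponentsWithStats(m); return l==1+np.argmax(st[1:,4])
from scipy.optimize import minimize
def fit_square(p,ext,ztop,init,lo=150):
    """fit model silhouette (top face) to mask by IoU on supersampled image"""
    m=sqmask(p,ext,lo).astype(np.uint8)
    u0,v0=int(ext[0])-12,int(ext[1])-12; u1,v1=int(ext[2])+12,int(ext[3])+12
    S=8
    def polys(q):
        x,y,a=q; c,s=np.cos(a),np.sin(a); T=lambda P:np.array([[x+c*X-s*Y,y+s*X+c*Y,ztop] for X,Y in P])
        k=.020
        # brace between far ends: centre line X+Y=.116, half width .008
        b=.008*np.sqrt(2)
        L1=[(0,0),(.12,0),(.12,k),(0,k)];L2=[(0,0),(0,.12),(k,.12),(k,0)]
        B=[(.116+b-.0,0),(.116-b,0),(0,.116-b),(0,.116+b)]
        return [T(L1),T(L2),T(B)]
    def render(q):
        im=np.zeros(((v1-v0)*S,(u1-u0)*S),np.uint8)
        for P in polys(q):
            uv=(proj(CAMN,P)-[u0-.0,v0-.0]+.5)*S-.5
            cv2.fillPoly(im,[np.round(uv).astype(np.int32)],255)
        return cv2.resize(im,(u1-u0,v1-v0),interpolation=cv2.INTER_AREA)/255.
    M=m[v0:v1,u0:u1].astype(float)
    M=cv2.GaussianBlur(M,(3,3),0.6)
    f=lambda q:np.abs(cv2.GaussianBlur(render(q),(3,3),.6)-M).sum()
    best=None
    for da in(-.1,0,.1):
        r=minimize(f,[init[0],init[1],init[2]+da],method='Nelder-Mead',options=dict(initial_simplex=np.array([[0,0,0],[.01,0,0],[0,.01,0],[0,0,.08]])+[init[0],init[1],init[2]+da],xatol=1e-5,fatol=1e-3,maxiter=500))
        if best is None or r.fun<best.fun: best=r
    return best.x,best.fun,M.sum()
CAMN='top'
E
python3 - <<'E'
from h import *
print(arm.get_obs()['tool_pos'],arm.get_obs()['ft_force'])
p=cv2.cvtColor(cv2.imread('pics/top1.png'),cv2.COLOR_BGR2RGB); d=np.load('top1.npy'); W=cloud('top',d)
ext=[168.2, 214.1, 213.2, 258.7]
m=sqmask(p,ext); v,u=np.where(m); print(m.sum(),u.min(),u.max(),v.min(),v.max())
zt=np.median(W[m][:,2]); print('ztop',zt)
print('floor',W[250,180,2],W[235,200,2])
h=ray('top',[210.],[214.],zt)[0]; print(h)
print(fit_square(p,ext,zt,[h[0],h[1],np.radians(97)]))
pts=np.stack([u,v],-1); hull=cv2.minEnclosingTriangle(cv2.convexHull(pts.astype(np.float32)))[1].reshape(-1,2); H=ray('top',hull[:,0],hull[:,1],zt); print(H.round(4), hull)
E
```

```text
[0.39871569 0.18096646 0.08142865] [ 16.98165633  -2.07807867 -12.10185247]
828 166 212 213 257
ztop 0.09224536728201016
floor 0.07098443880041638 0.0812338273097335
[0.58656623 0.16030279 0.09224537]
(array([0.58976665, 0.16085879, 1.68124986]), np.float64(66.85759418023564), np.float64(827.9999999999999))
[[0.59   0.1615 0.0922]
 [0.5749 0.2966 0.0922]
 [0.4546 0.1467 0.0922]] [[209.62411 212.7376 ]
 [159.60162 217.73984]
 [213.22223 263.1111 ]]
```

Request:
{"method": "drive_tool", "body": {"series": [0,2,0,0,0,0,0,0,0,0,0,0], "fingers": 0.33}}

```text
t: 6.12
tool_pos: [0.3963, 0.1812, 0.0809]
ee_rot: [-180.0, -0.0, 102.0]
ft_force: [-0.5, 0.5, -0.3]
finger_gap: 0.333
```

Request:
{"method": "drive_tool", "body": {"series": [0,0,-25,0,0,0,-35,0,0,0,-25,0,0,0,0,0]}}

```text
t: 6.62
tool_pos: [0.3973, 0.1814, 0.1675]
ee_rot: [179.8, -0.0, 102.0]
ft_force: [0.1, -0.5, -0.3]
finger_gap: 0.329
```

Run:
```python
from h import *
s=plan(.5259,.2123,.150,51.3,7)
plan(.5259,.2123,.080,51.3,4,start=s)
```

```text
[ 0.5, 18.9, 2.5, 7.2, 2.8, 18.7, 2.5, 7.3, 5.2, 18.1, 2.5, 7.2, 7.4, 17.4, 2.5, 7.3, 9.6, 16.3, 2.5, 7.2 ]
[ 11.6, 14.9, 2.5, 7.3, 13.3, 13.3, 2.5, 7.2 ]
end [0.5259 0.2123 0.15  ] 51.32
[ 0.0, 0.0, 17.5, 0.0, 0.0, 0.0, 17.5, 0.0, 0.0, 0.0, 17.5, 0.0, 0.0, 0.0, 17.5, 0.0 ]
end [0.5259 0.2123 0.08  ] 51.32
```

Request:
{"method": "drive_tool", "body": {"series": [0.5,18.9,2.5,7.2,2.8,18.7,2.5,7.3,5.2,18.1,2.5,7.2,7.4,17.4,2.5,7.3,9.6,16.3,2.5,7.2], "fingers": 0.4}}

```text
t: 7.25
tool_pos: [0.4885, 0.2032, 0.1521]
ee_rot: [-179.9, 0.1, 65.6]
ft_force: [0.5, -0.3, -0.4]
finger_gap: 0.402
```

Request:
{"method": "drive_tool", "body": {"series": [11.6,14.9,2.5,7.3,13.3,13.3,2.5,7.2,0,0,0,0]}}

```text
t: 7.62
tool_pos: [0.5253, 0.2119, 0.1467]
ee_rot: [-179.9, 0.1, 51.3]
ft_force: [-0.6, -0.1, 0.5]
finger_gap: 0.402
```

Run:
```python
from h import *
print(arm.get_obs()['tool_pos'],arm.get_obs()['ee_rot'])
p,d=grab('side','side2.png'); 
cv2.imwrite('pics/side2z.png',cv2.resize(cv2.cvtColor(p,cv2.COLOR_RGB2BGR)[60:260,180:440],None,fx=3,fy=3,interpolation=cv2.INTER_CUBIC))
```

```text
[0.52525422 0.21194237 0.14672929] [-1.79916925e+02  1.00780413e-01  5.13275265e+01]
```

View pics/side2z.png

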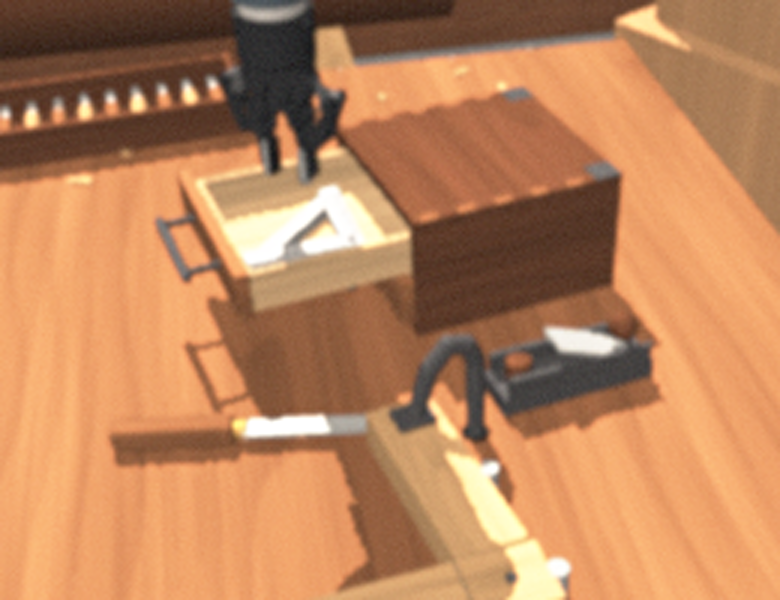

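The side view shows the drawer fully out, with the open fingers (zoomed at 265–315, 170) above the square's brace. I'll descend now.

Request:
{"method": "drive_tool", "body": {"series": [0,0,20,0,0,0,22,0,0,0,16,0,0,0,7,0,0,0,0,0]}}

```text
t: 8.3
tool_pos: [0.5246, 0.2118, 0.0834]
ee_rot: [-180.0, 0.0, 51.4]
ft_force: [0.3, 0.7, -0.5]
finger_gap: 0.397
```

Request:
{"method": "drive_tool", "body": {"series": [0,0,2,0,0,0,0,0,0,0,0,0]}}

```text
t: 8.68
tool_pos: [0.5253, 0.212, 0.0818]
ee_rot: [180.0, -0.0, 51.3]
ft_force: [-0.7, 0.7, -1.3]
finger_gap: 0.397
```

Request:
{"method": "drive_tool", "body": {"series": [0,0,1.5,0,0,0,0,0,0,0,0,0,0,0,0,0,0,0,0,0], "fingers": 0, "force": 80}}

```text
t: 9.3
tool_pos: [0.5256, 0.212, 0.0804]
ee_rot: [180.0, -0.0, 51.3]
ft_force: [-1.3, 0.6, 6.1]
finger_gap: 0.164
```

Request:
{"method": "drive_tool", "body": {"series": [0,0,-6,0,0,0,-15,0,0,0,-30,0,0,0,-35,0,0,0,0,0]}}

```text
t: 9.93
tool_pos: [0.5264, 0.2122, 0.169]
ee_rot: [179.8, -0.2, 51.3]
ft_force: [0.0, 1.1, -5.4]
finger_gap: 0.163
```

Run:
```python
from h import *
print(arm.get_obs()['tool_pos'],arm.get_obs()['ee_rot'])
for n in('side','top'):
    p,d=grab(n,n+'3.png'); np.save(n+'3.npy',d); print([(x['extent'],x['confidence']) for x in arm.find_in(n,'square')])
    c=p[60:260,180:440] if n=='side' else p[130:330,120:380]
    cv2.imwrite('pics/%s3z.png'%n,cv2.resize(cv2.cvtColor(c,cv2.COLOR_RGB2BGR),None,fx=3,fy=3,interpolation=cv2.INTER_CUBIC))
```

```text
[0.52638402 0.2122376  0.16899497] [179.8257893   -0.22173396  51.3051815 ]
[([257.2, 101.1, 299.7, 125.3], 0.68), ([343.0, 166.5, 399.9, 198.1], 0.25)]
[([170.9, 211.2, 207.3, 258.9], 0.81)]
```

View pics/side3z.png

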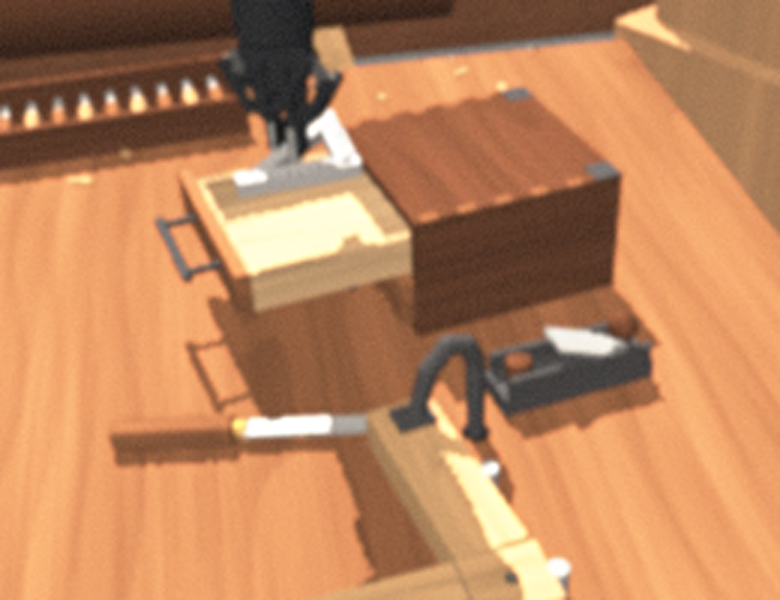

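View pics/top3z.png

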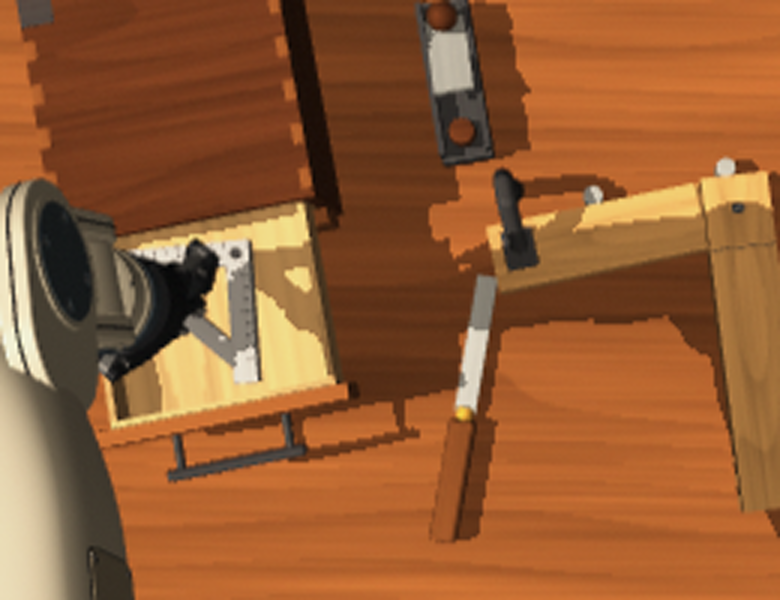

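```bash
cat > edge.py <<'E'
from h import *
def subedge(g,pts,nrm,half=4):
    """subpixel edge along normal: max gradient. pts Nx2 (u,v)"""
    out=[]
    for p in pts:
        t=np.arange(-half,half+.01,.25); s=np.stack([p[0]+t*nrm[0],p[1]+t*nrm[1]],-1).astype(np.float32)
        v=cv2.remap(g,s[None,:,0],s[None,:,1],cv2.INTER_LINEAR)[0]
        gr=np.abs(np.gradient(cv2.GaussianBlur(v[None],(5,1),1)[0])); i=gr.argmax(); 
        if gr[i]>2: out.append(p+t[i]*np.array(nrm))
    return np.array(out)
def fl(uv,z,tol=.0025):
    P=ray('top',uv[:,0],uv[:,1],z)[:,:2]
    for _ in range(5):
        l=cv2.fitLine(P.astype(np.float32),cv2.DIST_HUBER,0,1e-5,1e-5).ravel(); e=(P-l[2:])@[-l[1],l[0]]
        k=np.abs(e)<max(tol,0); P=P[k]
    return l[2:],l[:2],len(P),e.std()
def inter(a,b):
    t=np.linalg.solve(np.stack([a[1],-b[1]],1),b[0]-a[0]); return a[0]+t[0]*a[1]
ang=lambda l:np.degrees(np.arctan2(l[1][1],l[1][0]))%180
E
python3 - <<'E'
from edge import *
p=cv2.cvtColor(cv2.imread('pics/top3.png'),cv2.COLOR_BGR2RGB); W=cloud('top',np.load('top3.npy'))
sq=W[212:257,170:208]; 
m=(sq[...,2]>.160)&(sq[...,2]<.195); zs=sq[m][:,2]; 
pts=[W[212,200],W[225,201],W[240,202],W[252,202],W[213,180],W[214,190]]; print(np.round(pts,4))
# plane fit to white-ish limb pixels
mm=np.zeros((400,640),bool); mm[212:258,198:206]=1; mm&=(W[...,2]>.165)&(W[...,2]<.2); P=W[mm]; A=np.c_[P[:,:2]-P[:,:2].mean(0),np.ones(len(P))]; print(len(P),np.linalg.lstsq(A,P[:,2],rcond=None)[0])
g=(W[...,2]).astype(np.float32)*1000
z=.183
# Right limb right edge via depth: last column with z>.16
vs=np.arange(214,256); us=[np.where((W[v,160:215,2]>.155))[0].max()+160.5 for v in vs]
R_=fl(np.c_[us,vs],z); print('y limb',ang(R_),R_)
us=np.r_[167:183,193:202]; vs=[np.where((W[205:225,u,2]>.165)&(W[205:225,u,2]<.2))[0].min()+204.5 for u in us]; print(vs)
T=fl(np.c_[us,vs],z); print('x limb',ang(T),T); print('heel',inter(R_,T))
o=arm.get_obs(); y=np.radians(o['ee_rot'][2]); print(o['tool_pos'], o['tool_pos'][:2]+.082*np.array([np.sin(y),-np.cos(y)]))
E
```

```text
[[0.5834 0.1653 0.1777]
 [0.5506 0.1621 0.1752]
 [0.5128 0.1575 0.1776]
 [0.4827 0.1558 0.1795]
 [0.5801 0.2152 0.1798]
 [0.5703 0.1671 0.2603]]
334 [-0.01311926  0.11789304  0.17699746]
y limb 5.996962 (array([0.5356962 , 0.14924175], dtype=float32), array([0.99452746, 0.10447574], dtype=float32), 41, np.float64(0.0007218937207113628))
[np.float64(212.5), np.float64(212.5), np.float64(212.5), np.float64(212.5), np.float64(212.5), np.float64(211.5), np.float64(211.5), np.float64(211.5), np.float64(211.5), np.float64(211.5), np.float64(211.5), np.float64(211.5), np.float64(211.5), np.float64(211.5), np.float64(211.5), np.float64(210.5), np.float64(209.5), np.float64(209.5), np.float64(209.5), np.float64(209.5), np.float64(209.5), np.float64(209.5), np.float64(209.5), np.float64(209.5), np.float64(209.5)]
x limb 96.373474 (array([0.58628565, 0.19660763], dtype=float32), array([ 0.11100882, -0.9938194 ], dtype=float32), 25, np.float64(0.0007151349047829076))
heel [0.59092826 0.15504391]
[0.52448697 0.21178469 0.16481517] [0.58848527 0.16051854]
```

Run:
```python
from h import *
s=plan(.5011,-.175,.180,57.8,10)
plan(.5011,-.175,.010,57.8,5,start=s)
```

```text
[ -31.6, 22.4, -1.5, -0.6, -31.9, 22.0, -1.5, -0.7, -32.2, 21.6, -1.5, -0.6, -32.4, 21.3, -1.5, -0.7, -32.6, 20.9, -1.5, -0.6 ]
[ -32.8, 20.6, -1.5, -0.7, -33.1, 20.1, -1.5, -0.6, -33.3, 19.8, -1.6, -0.7, -33.6, 19.4, -1.5, -0.6, -33.7, 19.1, -1.6, -0.7 ]
end [ 0.5012 -0.175   0.18  ] 57.8
[ -0.0, -0.0, 34.0, 0.0, -0.0, -0.0, 34.0, 0.0, -0.0, -0.0, 34.0, 0.0, -0.0, -0.0, 34.0, 0.0, -0.0, -0.0, 34.0, 0.0 ]
end [ 0.5012 -0.175   0.01  ] 57.8
```

Request:
{"method": "drive_tool", "body": {"series": [-16,11.2,-1.5,0,-31.9,22.0,-1.5,-0.7,-32.2,21.6,-1.5,-0.6,-32.4,21.3,-1.5,-0.7,-32.6,20.9,-1.5,-0.6], "force": 110}}

```text
t: 10.75
tool_pos: [0.512, 0.0358, 0.1729]
ee_rot: [-179.9, 0.1, 53.9]
ft_force: [-0.0, 0.5, -4.4]
finger_gap: 0.143
```

Request:
{"method": "drive_tool", "body": {"series": [-32.8,20.6,-1.5,-0.7,-33.1,20.1,-1.5,-0.6,-33.3,19.8,-1.6,-0.7,-33.6,19.4,-1.5,-0.6,-33.7,19.1,-1.6,-0.7]}}

```text
t: 11.38
tool_pos: [0.4981, -0.1573, 0.1806]
ee_rot: [-179.9, 0.0, 57.2]
ft_force: [0.7, -0.7, -4.0]
finger_gap: 0.149
```

Request:
{"method": "drive_tool", "body": {"series": [-15.6,11.2,0,-1.3,0,0,0,0,0,0,0,0]}}

```text
t: 11.75
tool_pos: [0.4996, -0.1744, 0.1808]
ee_rot: [-179.9, -0.0, 58.5]
ft_force: [-0.3, 0.7, -4.7]
finger_gap: 0.148
```

Request:
{"method": "drive_tool", "body": {"series": [0,0,30,0.7,0,0,40,0,0,0,40,0,0,0,35,0,0,0,15,0]}}

```text
t: 12.38
tool_pos: [0.4992, -0.1733, 0.0196]
ee_rot: [-179.8, 0.0, 57.9]
ft_force: [0.5, 0.1, -2.5]
finger_gap: 0.146
```

Request:
{"method": "drive_tool", "body": {"series": [0,0,5,0,0,0,0,0,0,0,0,0]}}

```text
t: 12.75
tool_pos: [0.5008, -0.1749, 0.0173]
ee_rot: [179.9, -0.0, 57.8]
ft_force: [-0.7, -0.5, -3.0]
finger_gap: 0.148
```

Run:
```python
from h import *
o=arm.get_obs();print(o['tool_pos'],o['ee_rot'],o['ft_force'])
for n in('side','top'):
    p,d=grab(n,n+'4.png'); np.save(n+'4.npy',d)
    c=p[150:350,200:420] if n=='side' else p[170:310,250:410]
    cv2.imwrite('pics/%s4z.png'%n,cv2.resize(cv2.cvtColor(c,cv2.COLOR_RGB2BGR),None,fx=(3 if n=='side' else 4.2),fy=(3 if n=='side' else 4.2),interpolation=cv2.INTER_CUBIC))
```

```text
[ 0.50082203 -0.17489896  0.01727307] [ 1.79893541e+02 -7.37926046e-03  5.78073004e+01] [-0.70074072 -0.5366077  -3.00573782]
```

View pics/side4z.png

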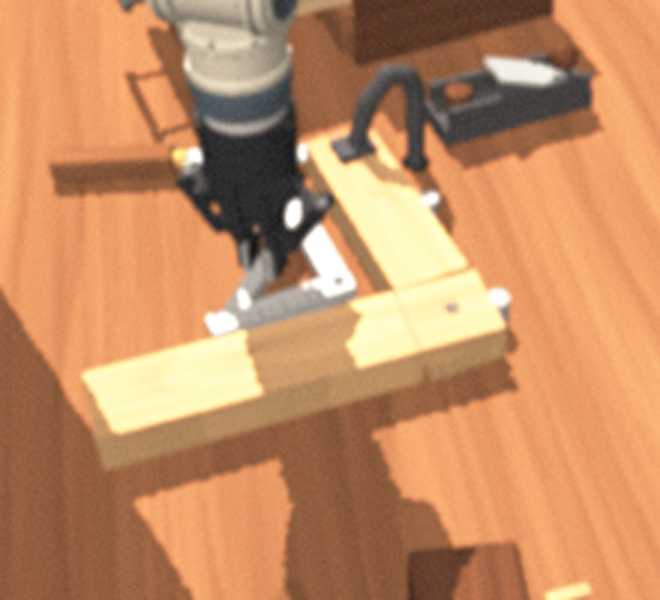

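View pics/top4z.png

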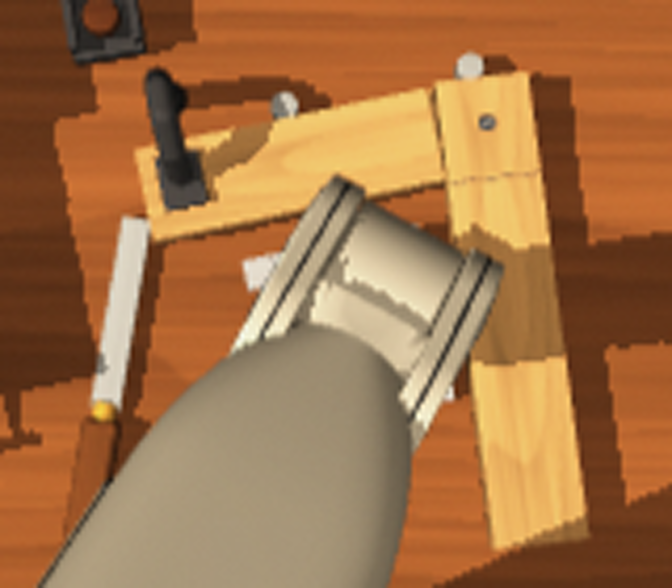

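Side view: the square is inside the open corner, with its heel (zoomed ~350, 290) short of the rail and post. The top view is mostly hidden by the wrist. Next I'll lower it to the bench.

Request:
{"method": "drive_tool", "body": {"series": [0,0,7,0,0,0,3,0,0,0,0,0]}}

```text
t: 13.22
tool_pos: [0.4999, -0.1745, 0.0057]
ee_rot: [-180.0, 0.0, 57.8]
ft_force: [0.1, 0.6, -3.7]
finger_gap: 0.148
```

Request:
{"method": "drive_tool", "body": {"series": [0,0,2,0,0,0,0,0,0,0,0,0]}}

```text
t: 13.6
tool_pos: [0.5002, -0.1746, 0.0042]
ee_rot: [180.0, -0.0, 57.8]
ft_force: [0.6, 0.7, -3.5]
finger_gap: 0.148
```

Request:
{"method": "drive_tool", "body": {"series": [0,0,1,0,0,0,0,0,0,0,0,0]}}

```text
t: 13.98
tool_pos: [0.5002, -0.1746, 0.0032]
ee_rot: [180.0, 0.0, 57.8]
ft_force: [-0.1, -0.5, -3.4]
finger_gap: 0.151
```

Request:
{"method": "drive_tool", "body": {"series": [0,0,1,0,0,0,0,0,0,0,0,0]}}

```text
t: 14.35
tool_pos: [0.5002, -0.1746, 0.003]
ee_rot: [180.0, 0.0, 57.8]
ft_force: [-2.5, 0.8, 7.3]
finger_gap: 0.148
```

Request:
{"method": "drive_tool", "body": {"series": [0,0,-0.6,0,3,11.6,0,0,2.7,11,0,0,0,0,0,0]}}

```text
t: 14.85
tool_pos: [0.5243, -0.1827, 0.003]
ee_rot: [179.8, -0.0, 57.8]
ft_force: [2.0, -0.8, 1.8]
finger_gap: 0.145
```

Request:
{"method": "drive_tool", "body": {"series": [2.1,2.1,0,0,0.7,0.7,0,0,0,0,0,0]}}

```text
t: 15.22
tool_pos: [0.526, -0.1814, 0.003]
ee_rot: [180.0, 0.1, 57.8]
ft_force: [-2.8, -2.1, 5.6]
finger_gap: 0.145
```

Request:
{"method": "drive_tool", "body": {"series": [0.7,0.7,0,0,0,0,0,0]}}

```text
t: 15.48
tool_pos: [0.5268, -0.1811, 0.003]
ee_rot: [180.0, 0.1, 57.8]
ft_force: [-4.0, -1.9, 5.9]
finger_gap: 0.147
```

Request:
{"method": "drive_tool", "body": {"series": [0.7,0.7,0,0,0,0,0,0]}}

```text
t: 15.72
tool_pos: [0.5273, -0.1809, 0.003]
ee_rot: [-180.0, 0.1, 57.8]
ft_force: [-6.2, -2.8, 8.4]
finger_gap: 0.143
```

Request:
{"method": "drive_tool", "body": {"series": [0,0,-0.5,0,0,0,0,0]}}

```text
t: 15.98
tool_pos: [0.5272, -0.1809, 0.0031]
ee_rot: [-179.9, 0.1, 57.8]
ft_force: [-3.8, -3.1, 1.9]
finger_gap: 0.142
```

Request:
{"method": "drive_tool", "body": {"series": [0.7,0.7,0,0,0,0,0,0]}}

```text
t: 16.23
tool_pos: [0.5273, -0.1809, 0.003]
ee_rot: [-179.9, 0.2, 57.7]
ft_force: [-8.7, -3.7, 4.8]
finger_gap: 0.151
```

Request:
{"method": "drive_tool", "body": {"series": [0.7,0.7,0,0,0,0,0,0]}}

```text
t: 16.48
tool_pos: [0.5273, -0.1809, 0.003]
ee_rot: [-179.8, 0.3, 57.7]
ft_force: [-13.6, -6.2, 7.7]
finger_gap: 0.148
```

Request:
{"method": "drive_tool", "body": {"series": [-0.5,-0.5,-0.3,0,-2.1,2.1,0,0,-2.1,2.1,0,0,0,0,0,0]}}

```text
t: 16.98
tool_pos: [0.5279, -0.184, 0.003]
ee_rot: [-179.6, -0.0, 57.8]
ft_force: [-10.7, 6.5, 8.0]
finger_gap: 0.149
```

Request:
{"method": "drive_tool", "body": {"series": [-1.4,1.4,0,0,-1.4,1.4,0,0,0,0,0,0]}}

```text
t: 17.35
tool_pos: [0.5286, -0.1868, 0.003]
ee_rot: [-179.6, -0.1, 57.9]
ft_force: [-10.6, 12.0, 11.2]
finger_gap: 0.146
```

Request:
{"method": "drive_tool", "body": {"series": [-1.4,1.4,0,0,-1.4,1.4,0,0,0,0,0,0]}}

```text
t: 17.73
tool_pos: [0.5295, -0.1906, 0.003]
ee_rot: [-179.6, -0.1, 57.9]
ft_force: [-11.1, 12.6, 11.2]
finger_gap: 0.148
```

Request:
{"method": "drive_tool", "body": {"series": [-1.4,1.4,-0.4,0,-1.4,1.4,0,0,0,0,0,0]}}

```text
t: 18.1
tool_pos: [0.5304, -0.1949, 0.003]
ee_rot: [-179.6, -0.1, 57.8]
ft_force: [-9.6, 9.1, 6.8]
finger_gap: 0.148
```

Request:
{"method": "drive_tool", "body": {"series": [-1,1,0,0,-1,1,0,0,0,0,0,0]}}

```text
t: 18.48
tool_pos: [0.531, -0.1976, 0.003]
ee_rot: [-179.6, -0.1, 57.8]
ft_force: [-10.0, 9.9, 6.0]
finger_gap: 0.147
```

```bash
cat > pose.py <<'E'
from edge import *
import sys
o=arm.get_obs(); f=o['ft_force']; r=np.radians(102.75); ex=np.array([np.cos(r),np.sin(r)]); ey=np.array([-ex[1],ex[0]])
d=np.array(o['tool_pos'][:2])-[.6015,-.2425]; print('TCP rail',d@ex,d@ey,'F',f[:2]@ex,f[:2]@ey,f[2],'yaw',o['ee_rot'],o['torque'])
n=sys.argv[1]; p,dd=grab('top','top%s.png'%n); W=cloud('top',dd); g=(W[...,2]>.027)&(W[...,2]<.046)
c=p[170:310,250:410]; cv2.imwrite('pics/top%sz.png'%n,cv2.resize(cv2.cvtColor(c,cv2.COLOR_RGB2BGR),None,fx=4.2,fy=4.2,interpolation=cv2.INTER_CUBIC))
vv=np.arange(225,292); uu=np.array([np.where(g[v,350:410])[0].max()+350.5 for v in vv]); q=fl(np.c_[uu,vv],.038); print('post out',ang(q),q[2:])
us=np.arange(315,350); vs=np.array([np.where(g[180:240,u])[0].min()+179.5 for u in us]); q=fl(np.c_[us,vs],.038); print('rail out',ang(q),q[2:])
# inner lower post
vv=np.arange(268,292); uu=np.array([np.where(g[v,362:400])[0].min()+361.5 for v in vv]); q=fl(np.c_[uu,vv],.038); print('post in low',ang(q),q[2:])
E
python3 pose.py 5
```

```text
TCP rail 0.059399522349035304 0.05884036930681395 F 11.87534070140938 7.601904928515371 5.988119508997697 yaw [-1.79577736e+02 -7.38090462e-02  5.78446448e+01] [ 1.93751172  1.97138209 -0.13180285]
post out 12.383518 (67, np.float64(0.0007883499242061252))
rail out 103.01673 (29, np.float64(0.0008007652636112216))
post in low 13.070794 (24, np.float64(0.0008065166816086529))
```

View pics/top5z.png

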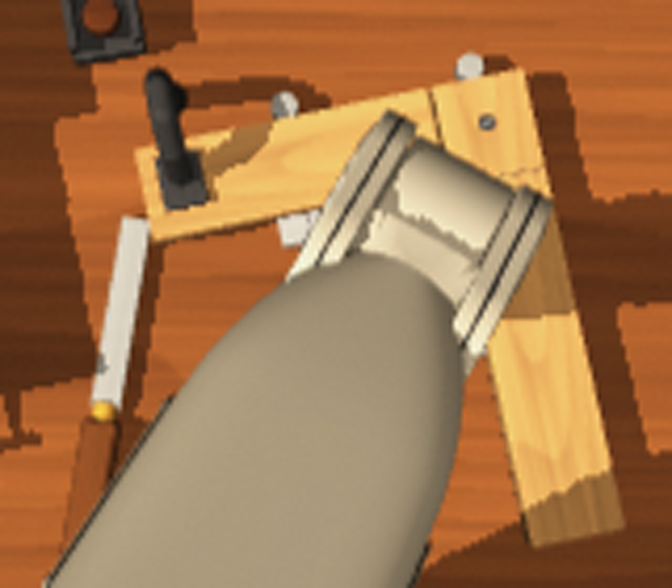

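Request:
{"method": "drive_tool", "body": {"series": [-0.7,0.7,0,0,0,0,0,0]}}

```text
t: 18.77
tool_pos: [0.5311, -0.1983, 0.003]
ee_rot: [-179.6, -0.1, 57.9]
ft_force: [-10.1, 11.6, 7.2]
finger_gap: 0.148
```

```bash
python3 pose.py 6
```

```text
TCP rail 0.05868081261120192 0.05886842343407679 F 13.56188303158666 7.276868847285444 7.1942960547749975 yaw [-1.79559243e+02 -9.32959908e-02  5.78512096e+01] [ 2.2010498   1.98305538 -0.12162559]
post out 12.624306 (67, np.float64(0.0008179850648017649))
rail out 103.01673 (29, np.float64(0.0008007652636112216))
post in low 13.130242 (24, np.float64(0.0007512443242431426))
```

Request:
{"method": "drive_tool", "body": {"series": [-0.4,0.4,0,0,0,0,0,0]}}

```text
t: 19.08
tool_pos: [0.5311, -0.1983, 0.003]
ee_rot: [-179.5, -0.1, 57.9]
ft_force: [-10.7, 13.0, 8.1]
finger_gap: 0.148
```

```bash
python3 pose.py 7
```

```text
TCP rail 0.058685438456097694 0.0588745341165518 F 15.074524067315872 7.527822729510123 8.055540635530114 yaw [-1.79520649e+02 -1.39393547e-01  5.78682664e+01] [ 2.66286694  2.10738411 -0.12637959]
post out 12.561908 (67, np.float64(0.0007967750495671921))
rail out 102.533966 (28, np.float64(0.0008361841593515015))
post in low 12.722662 (24, np.float64(0.0008613142167994304))
```

Request:
{"method": "drive_tool", "body": {"series": [-0.4,0.4,-0.2,0,0,0,0,0]}}

```text
t: 19.38
tool_pos: [0.5311, -0.1984, 0.003]
ee_rot: [-179.5, -0.2, 57.9]
ft_force: [-11.0, 15.6, 7.6]
finger_gap: 0.148
```

Request:
{"method": "drive_tool", "body": {"series": [-0.3,0.3,0,0,0.3,0.3,0,0,0,0,0,0]}}

```text
t: 19.75
tool_pos: [0.5311, -0.1985, 0.003]
ee_rot: [-179.4, -0.1, 57.9]
ft_force: [-12.5, 15.2, 9.7]
finger_gap: 0.152
```

```bash
python3 pose.py 8
python3 - <<'E'
from h import *
p,d=grab('side','side8.png'); c=p[170:330,220:400]
cv2.imwrite('pics/side8z.png',cv2.resize(cv2.cvtColor(c,cv2.COLOR_RGB2BGR),None,fx=3.7,fy=3.7,interpolation=cv2.INTER_CUBIC))
E
```

```text
TCP rail 0.058438703735383055 0.058939901038110885 F 17.615015568849277 8.87822901300987 9.74272725268442 yaw [-1.79429540e+02 -1.45773239e-01  5.78847961e+01] [ 3.10410774  2.52982515 -0.08324903]
post out 12.821957 (67, np.float64(0.0007958933033623306))
rail out 103.01673 (29, np.float64(0.0008007652636112216))
post in low 13.396244 (24, np.float64(0.0007540345315464027))
```

View pics/side8z.png

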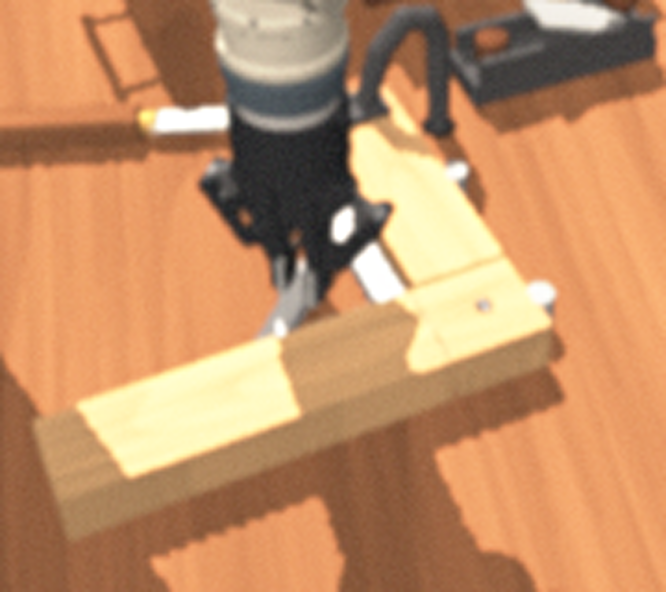

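View pics/top8z.png

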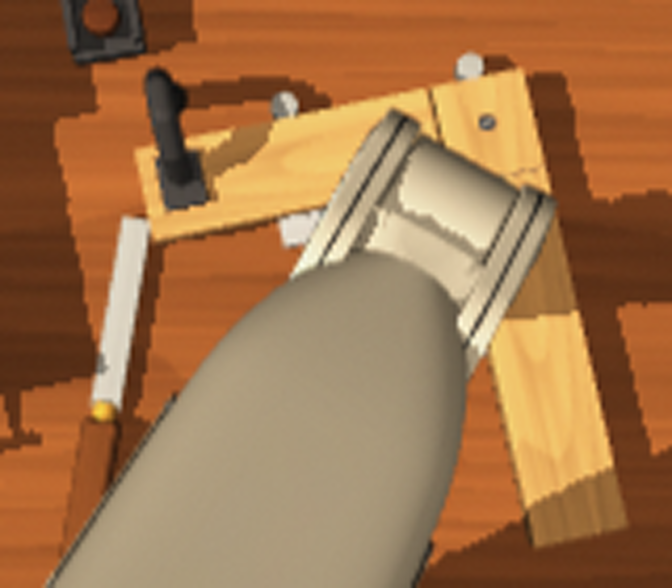

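Request:
{"method": "drive_tool", "body": {"series": [0.5,0.5,-0.3,0,0,0,0,0]}}

```text
t: 20.1
tool_pos: [0.5311, -0.1985, 0.003]
ee_rot: [-179.4, -0.1, 57.9]
ft_force: [-15.2, 14.5, 7.9]
finger_gap: 0.146
```

Request:
{"method": "drive_tool", "body": {"series": [0.5,0.5,-0.2,0,0,0,0,0,0,0,0,0]}}

```text
t: 20.48
tool_pos: [0.5312, -0.1985, 0.0031]
ee_rot: [-179.3, -0.0, 57.9]
ft_force: [-16.3, 12.5, 7.9]
finger_gap: 0.154
```

```bash
python3 pose.py 9
```

```text
TCP rail 0.05844642329930363 0.058901070178661676 F 15.764194485158916 13.161744676292269 7.924334450006693 yaw [-1.79311854e+02 -3.43126118e-02  5.78528835e+01] [ 2.44595325  3.39771708 -0.07174815]
post out 12.781168 (66, np.float64(0.000796952716616739))
rail out 102.86065 (28, np.float64(0.0007952173242331961))
post in low 12.591229 (24, np.float64(0.0007995395444606021))
```

Request:
{"method": "drive_tool", "body": {"series": [0,0,0,0,0,0,0,0,0,0,0,0,0,0,0,0]}}

```text
t: 21.02
tool_pos: [0.5311, -0.1985, 0.003]
ee_rot: [-179.3, -0.0, 57.8]
ft_force: [-17.0, 13.2, 7.2]
finger_gap: 0.15
```

```bash
python3 pose.py 10; python3 -c "
from h import *
arm.sign_off(); print(arm.get_obs()['t'])"
```

```text
TCP rail 0.05844465715739704 0.058912952947927893 F 16.675721701422358 13.705166847783843 7.237961184539367 yaw [-1.79306657e+02 -3.61419633e-02  5.78499232e+01] [ 2.51373497  3.44589467 -0.04790032]
post out 12.777754 (67, np.float64(0.0007915552013824798))
rail out 103.01673 (29, np.float64(0.0008007652636112216))
post in low 12.5314045 (24, np.float64(0.0007996472778273746))
the job is handed in; nothing more can be done
the job is handed in; nothing more can be done
```

I handed the job in at about 21 s, with the square gripped and pressed flat into the corner and the post brought true as far as I can measure. No verdict was reported.

- **Drawer and square:** I pulled the top drawer 165 mm, until the force rose sharply at the stop. I gripped the square by its brace at 80 N (later 110 N), lifted it clear and lowered it onto the bench inside the frame.
- **Pressing home:** I pressed it onto the rail, slid it along to swing the post out, then pressed again on both timbers.
- **Heel position:** The tool stood still at 58.4 and 58.9 mm from the corner in the rail's frame, against a nominal 58 and 58. That puts the heel within about 1 mm, plus about 2 mm of camera uncertainty.
- **Forces:** The last reading was about 17 N towards the post and 14 N towards the rail, with 7 N down. These are wrist forces, so some of each is friction rather than contact.
- **Angles:** The post's outer edge read 12.8° and the rail 12.5° to 13.0° (12.8° on average). A noisier fit of the post's inner edge gave 12.5° to 13.4°. All but the highest of these (13.4°) are well inside 1°.
- **Not seen directly:** In the last pictures the wrist hid most of the square. Its flushness and angle come from the tool's yaw (57.85°, so 102.85° for the square), the earlier grip measurement and the contact forces.
- **Bystanders:** I saw no sign that the chisel or the plane had moved. The mallet was outside the last pictures I viewed, but the arm was not near it after the start. I did not re-measure any of the three.

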